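# Stand the kit cases heavy end down

## Robot

A 7-joint arm with a two-finger parallel gripper is mounted at the origin on a cart in front of the work surface, level with it; the furniture and walls round the work are solid. World frame = base frame: x ahead of the robot, y to its left, z up, the work surface at z = 0. Lengths are in m, angles in degrees, forces in N, time in s.
With the tool pointing down it reaches from about 0.425 to 0.875 m from the base axis. Payload 4.7 kg.
Tool frame: the origin (TCP) lies midway between the tips of the shut fingers; the grasp point (between the pads) lies 19 mm behind it (env.grip_depth is the distance from the TCP to the grasp point, in m); z points along the fingers, y is the line along which they close (so a half turn about z gives the same grasp; the last joint's range is limited). The gripper opens to 87 mm and grips with 3 to 60 N. Pads are 19 mm wide; open, the fingers measure 117 mm over their backs; the gripper's body (75 mm by 190 mm) begins 51 mm behind the grasp point.
Start: joints at [-62.733, 18.392, -4.016, 83.108, 1.295, 78.541, -3.26], TCP at [0.29, 0.582, 0.223] pointing down, gripper open.
Joint ranges: [-163.93, 163.93], [-17.29, 119.83], [-79.2, 71.16], [3.27, 140.29], [-89.18, 269.18], [5.43, 117.66], [-154.24, 154.24]. Speed limits (degrees/s): [147.25, 147.25, 180, 180, 180, 180, 180].

## Interface

Orientations are given as [roll, pitch, yaw] about the fixed x, y, z axes, in that order (R = Rz(yaw) Ry(pitch) Rx(roll)).
In Python, from cell import get_obs, optics, env, nets gives the robot as it stands.
- The arm moves only by the shell command python3 -m creep 'ROWS' [FORCE]. ROWS is JSON, a list of rows, each an object of numbers: "wx", "wy", "wz": the turn, a rotation vector about the tool's x, y, z in degrees; "tx", "ty", "tz": the shift along the tool's x, y, z in mm; "gripper": the opening, from -1 (shut) to 1 (fully open). A call has 1 to 5 rows; each row is the pose to reach, as a shift and turn from the pose commanded when the call began, along the tool's axes at that moment; what a row does not reach only later rows make up. A row lasts 1/12 s, in which the tool goes at most 41.7 mm and 7.16 degrees, less where a joint would pass 70% of its speed; a pose out of reach is approached as far as the arm can. A call with a gripper value outside its range is refused whole. The fingers move at their own pace and stop on an object; FORCE is the grip in N (left out, the last holds). Time passes only in rows, so rows that repeat a pose let the fingers close. It gives the time, the measured TCP pose, the force, the opening and the grip force at its end, in the units of the state.
- get_obs(): the state, without advancing time (a new reading comes with each control period).
- optics.read_camera(name): name is "side" or "top" or "wrist"; returns (picture, depth): 384x512x3 uint8, red, green, blue; 384x512 float32, m along the optical axis (not along the pixel's ray), 0 where there is no reading.
- optics.camera_info(name): a dict with "fovy" (degrees; the focal length in pixels is half the picture's height over the tangent of half this angle, whatever the lens; pixels are square), "cx", "cy" (the principal point, pixels), "R" (3x3) and "t" (3): a world point X has camera coordinates R X + t; the wrist camera has in their place "tool_from_camera" (4x4, takes a point from camera to tool coordinates, whose origin is the TCP and whose axes are the flange's). Camera axes: x right, y down, z forward; pixel columns grow to the right and rows downward; lengths in m; the calibration is good to about 2 mm. A picture is of the moment at which its call begins: read the wrist's pose just before it. camera_info takes no time and is no camera call.
- env.sign_off(): hands the job in; it is judged then, once.
Trained networks look in the newest picture that a camera, given by its name, has taken for a name from the list of things; names that differ only in an ending like _2 or _b are one class to them, and where a whole thing is asked for, a point or a joint stands for the part that bears it (a point fixed in the world has none). Each returns a list of dicts, best first, with "confidence" (0 to 1); they miss things now and then, are a little off and sometimes report something else, mostly with a low value. They report only what shows in the picture. A call takes as long as a camera call.
- nets.look_for(query, camera): "point" ([x, y, z] in m, in world coordinates, good to about 4 mm: the middle of the surface that is visible of it).
- nets.place_of(query, camera): "point" ([x, y, z] in m, in world coordinates, good to about 4 mm: a listed point, or the origin of a listed thing).
The state is a dict: "time_s": time; "qpos": joint angles; "joint_velocities": joint speeds; "effort": joint torques, N m; "tool_pos": TCP position; "tool_rot": TCP orientation; "force": force on the tool from outside, world axes, zero at the start; "wrist_torque": the same for the moment, N m; "grip_width": finger opening in m; "grasp_force": force on a finger pad.
Only numpy, scipy, OpenCV 4.12 (cv2) and the standard library are available. Lean on these libraries where they do the work, as an engineer would, in place of code of your own. Each camera call takes 0.05 s, during which the arm holds its last target. There are 200 camera calls.

## Task

Stand both kit cases, the yellow one and the blue one, upright on end on the black rubber mat, each with its heavy end down, and let go of them. Which end is heavy cannot be seen, only felt by lifting the case. Leave the other things on the worktop where they are.

Things in the scene. Friction and masses are not known exactly. Their poses are not given: they have to be found in the camera images.
- mat: black rubber mat with a thin grey border line, fixed flat on the worktop, 160 x 260 x 6 mm (x, y, z); origin at the centre of its underside, its top 6 mm above that
- case_yellow: Yellow plastic kit case, a black bumper at each end, 150 x 50 x 62 mm (x, y, z), stays shut; both ends look the same. Starts lying flat. Origin at the centre of its 150 x 50 mm underside, x along its length, z up as it lies at the start. Weighs about 0.45 kg, 0.3 kg of it a part fixed unseen inside, 50 mm from the centre toward the +x or the -x end, at random, independently for each case
- case_yellow_mid (a point): centre of the yellow case's 150 x 50 x 62 mm block, axes as the case's. Lifted here, the case pulls down toward its heavy end with about 0.15 N m. Stood heavy end down and let go, it rights itself from leans up to about 0.5 rad in the plane of its 62 mm side; light end down only from about 0.25 rad
- case_blue: Blue plastic kit case, a black bumper at each end, 150 x 50 x 62 mm (x, y, z), stays shut; both ends look the same. Starts lying flat. Origin at the centre of its 150 x 50 mm underside, x along its length, z up as it lies at the start. Weighs about 0.45 kg, 0.3 kg of it a part fixed unseen inside, 50 mm from the centre toward the +x or the -x end, at random, independently for each case
- case_blue_mid (a point): centre of the blue case's 150 x 50 x 62 mm block, axes as the case's. Lifted here, the case pulls down toward its heavy end with about 0.15 N m. Stood heavy end down and let go, it rights itself from leans up to about 0.5 rad in the plane of its 62 mm side; light end down only from about 0.25 rad
- tape_roll: bystander, to be left where it is: roll of tan paper tape lying flat, 92 mm across, 24 high; origin at the centre of its underside
- gauge: bystander, to be left where it is: pressure gauge lying face up, 78 x 55 x 24 mm; origin at the centre of its underside
- ball_valve: bystander, to be left where it is: brass ball valve with a red lever, 31 x 108 x 46 mm; origin at the centre of its underside
- screwdriver: bystander, to be left where it is: screwdriver with a yellow handle, 27 x 197 x 24 mm; origin at the centre of its underside
- coupler_a: bystander, to be left where it is: steel air coupler with a red ring, 29 x 83 x 28 mm; origin at the centre of its underside
- marker: bystander, to be left where it is: white marker pen with a black cap, 20 x 130 x 17 mm; origin at the centre of its underside
- bushing_a: bystander, to be left where it is: turned steel bushing standing on end, 50 mm across, 46 high; origin at the centre of its underside

How it is judged (in metres and radians):
At the end, for the whole second after the job is handed in: Both cases stand on end on the mat, long axis within 0.10 rad of vertical, the end with the hidden weight down, the centre of each over the mat and at least 18 mm inside the mat's edges, at rest and not touched by the fingers (angle between the x axis of each of case_yellow, case_blue and the z axis of mat, either way round below 0.1 rad and height (world z) of each of case_yellow_weight, case_blue_weight below 0.05 m and height (world z) of case_yellow_mid between 0.075 and 0.089 m and x of case_yellow_mid in the frame of mat between -0.062 and 0.062 m and y of case_yellow_mid in the frame of mat between -0.112 and 0.112 m and linear speed of each of case_yellow, case_blue below 0.02 m/s and contact force between each of case_yellow, case_blue and the fingers below 0.05 N and height (world z) of case_blue_mid between 0.075 and 0.089 m and x of case_blue_mid in the frame of mat between -0.062 and 0.062 m and y of case_blue_mid in the frame of mat between -0.112 and 0.112 m).
It fails at once if one of the seven bystanders is shifted more than 30 mm (distance of any of tape_roll, gauge, ball_valve, screwdriver, coupler_a, marker, bushing_a from where it was at the start of the episode above 0.03 m).
It also fails if it takes over 72 s, if anything falls off the work surface, if the arm or the gripper's body presses on something with over 40 N, if the wrist force passes 120 N, or if a joint passes its speed limit or range.

## Working session

There is one attempt and no reset: what is moved stays moved. The work goes in short steps, Python scripts to look and compute and a shell command to move; the robot and the scene stay as the last step left them, time stands still between calls to the robot, and variables do not carry over. Pictures are saved under pics/ and viewed, at most 10 in all, crops included, and the job is handed in when it is done.

```bash
mkdir -p pics; ls; python3 - <<'E'
from cell import get_obs, optics, env, nets
import cv2,numpy as np
s=get_obs(); print({k:np.round(s[k],3).tolist() for k in ('time_s','tool_pos','tool_rot','force','wrist_torque','grip_width')})
for c in ('top','side'):
    p,d=optics.read_camera(c); cv2.imwrite(f'pics/{c}0.png',p[:,:,::-1])
    for q in ('mat','case_yellow_mid','case_blue_mid','case_yellow','case_blue'):
        print(c,q,[(np.round(r['point'],3).tolist(),round(r['confidence'],2)) for r in nets.place_of(q,c)[:2]])
a=cv2.imread('pics/top0.png');b=cv2.imread('pics/side0.png')
cv2.imwrite('pics/v0.png',cv2.resize(np.vstack([a,b]),(400,600)))
print(get_obs()['time_s'])
E
```

```text
pics
{'time_s': 0.0, 'tool_pos': [0.289, 0.581, 0.221], 'tool_rot': [-179.889, 0.007, 153.541], 'force': [-0.577, 0.347, -0.067], 'wrist_torque': [0.014, -0.006, 0.023], 'grip_width': 0.087}
top mat [([0.496, 0.023, 0.002], 0.6)]
top case_yellow_mid [([0.484, 0.284, 0.028], 0.94)]
top case_blue_mid [([0.492, -0.277, 0.031], 0.83)]
top case_yellow [([0.478, 0.289, -0.003], 0.92)]
top case_blue [([0.491, -0.282, 0.001], 0.77)]
side mat [([0.497, 0.028, -0.002], 0.42)]
side case_yellow_mid [([0.482, 0.288, 0.031], 0.58)]
side case_blue_mid [([0.49, -0.281, 0.032], 0.49)]
side case_yellow [([0.486, 0.286, -0.002], 0.78)]
side case_blue [([0.482, 0.286, 0.034], 0.6)]
0.6
```

View pics/top0.png

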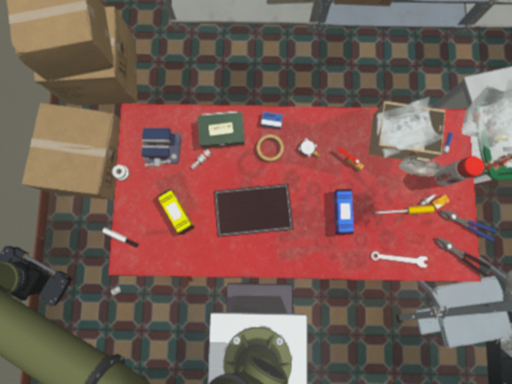

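View pics/side0.png

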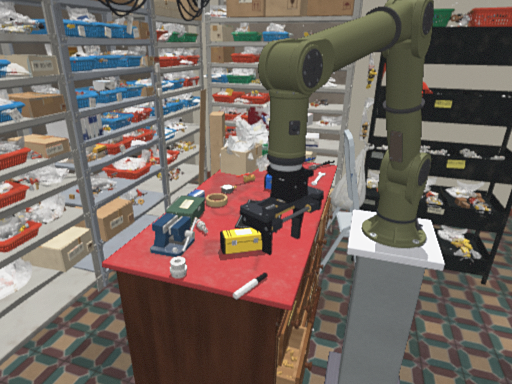

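Top view: yellow case at px (175,212), blue at (344,211), mat at (253,210) slightly turned; the gripper is in the side view, left of the mat. Next I measure centres and yaws from the depth.

```bash
cat > h.py <<'E'
from cell import get_obs, optics, env, nets
import cv2,numpy as np
from scipy.spatial.transform import Rotation as Rn
def cloud(c):
    p,d=optics.read_camera(c); i=optics.camera_info(c); h,w=d.shape
    f=h/2/np.tan(np.radians(i['fovy'])/2); u,v=np.meshgrid(np.arange(w),np.arange(h))
    P=np.stack([(u-i['cx'])/f*d,(v-i['cy'])/f*d,d],-1)
    return p,(P-np.array(i['t']))@np.array(i['R']),d>0      # R^T(P-t)
def go(pos,yaw,rp=(180,0)):
    """print shift (mm) and turn (deg) in tool axes from the present measured pose"""
    s=get_obs(); R=Rn.from_euler('xyz',s['tool_rot'],degrees=True)
    T=Rn.from_euler('xyz',[*rp,yaw],degrees=True)
    print('t',np.round(R.inv().apply(np.array(pos)-s['tool_pos'])*1000,1),'w',np.round((R.inv()*T).as_rotvec(degrees=True),2))
E
python3 - <<'E'
from h import *
p,W,ok=cloud('top')
for n,c,r,h in (('yellow',(0.483,0.286),0.1,(.045,.08)),('blue',(.491,-.279),.1,(.045,.08)),('mat',(.497,.025),.17,(-.01,.02))):
    m=ok&(np.hypot(W[...,0]-c[0],W[...,1]-c[1])<r)&(W[...,2]>h[0])&(W[...,2]<h[1])
    if n=='mat': m&=p[...,0]<90
    P=W[m]; (cx,cy),(a,b),t=cv2.minAreaRect((P[:,:2]*1000).astype(np.float32))
    print(n,m.sum(),cx,cy,a,b,t,np.median(P[:,2]),'longaxis yaw',t if a>b else t+90)
E
```

```text
yellow 712 483.5072326660156 282.6760559082031 150.11842346191406 50.63862228393555 31.76996421813965 0.06146292100542246 longaxis yaw 31.76996421813965
blue 727 491.91119384765625 -279.8822021484375 149.3706817626953 50.9351921081543 2.0819249153137207 0.06143970043702015 longaxis yaw 2.0819249153137207
mat 2856 497.99188232421875 23.233383178710938 143.90235900878906 243.1459197998047 6.192313194274902 0.006091268630315836 longaxis yaw 96.1923131942749
```

```bash
python3 -c "
from h import *
go((.4835,.2835,.16),-148.2)"
```

```text
t [-306.5 -180.8   62.6] w [  0.     0.   -58.26]
```

```bash
python3 -m creep '[{"tx":-40,"ty":-20,"tz":0,"wz":-6},{"tx":-70,"ty":-40,"tz":0,"wz":-12},{"tx":-105,"ty":-60,"wz":-18},{"tx":-140,"ty":-80,"wz":-24},{"tx":-170,"ty":-100,"wz":-30}]' 25; python3 -c "
from h import *
go((.4835,.2835,.16),-148.2)"
```

```text
t [-306.5 -180.8   62.6] w [  0.     0.   -58.26]validation failed for argument at $[0]...
```

```bash
python3 -m creep '[{"wx":0,"wy":0,"wz":-6,"tx":-34,"ty":-20,"tz":6,"gripper":1},{"wx":0,"wy":0,"wz":-12,"tx":-68,"ty":-40,"tz":12,"gripper":1},{"wx":0,"wy":0,"wz":-18,"tx":-102,"ty":-60,"tz":18,"gripper":1},{"wx":0,"wy":0,"wz":-24,"tx":-136,"ty":-80,"tz":24,"gripper":1},{"wx":0,"wy":0,"wz":-30,"tx":-170,"ty":-100,"tz":30,"gripper":1}]' 25; python3 -c "
from h import *
go((.4835,.2835,.16),-148.2)"
```

```text
time_s: 1.07
tool_pos: [0.398, 0.4151, 0.1925]
tool_rot: [180.0, 0.0, -176.1]
force: [-0.3, -0.1, 0.3]
grip_width: 0.0869
grasp_force: 0.0
t [ -76.4 -137.    32.5] w [ 2.000e-02  4.000e-02 -2.794e+01]
```

```bash
python3 -m creep '[{"wx":0,"wy":0,"wz":-6,"tx":-16,"ty":-28,"tz":7,"gripper":1},{"wx":0,"wy":0,"wz":-12,"tx":-32,"ty":-56,"tz":14,"gripper":1},{"wx":0,"wy":0,"wz":-18,"tx":-48,"ty":-84,"tz":21,"gripper":1},{"wx":0,"wy":0,"wz":-24,"tx":-64,"ty":-112,"tz":28,"gripper":1},{"wx":0,"wy":0,"wz":-28,"tx":-76,"ty":-137,"tz":32,"gripper":1}]'; python3 -m creep '[{"wx":0,"wy":0,"wz":0,"tx":0,"ty":0,"tz":0,"gripper":1}]';  python3 -c "
from h import *
go((.4835,.2835,.012),-148.2)"
```

```text
time_s: 1.48
tool_pos: [0.4828, 0.2821, 0.16]
tool_rot: [-180.0, -0.0, -148.3]
force: [-0.2, -0.1, 0.4]
grip_width: 0.0869
grasp_force: 0.0
time_s: 1.57
tool_pos: [0.4852, 0.2769, 0.1597]
tool_rot: [-179.8, -0.1, -148.9]
force: [0.1, -1.0, -0.2]
grip_width: 0.087
grasp_force: 0.0
t [ -2.2   7.1 147.7] w [-0.24 -0.09 -0.67]
```

```bash
python3 -m creep '[{"wx":0,"wy":0,"wz":0,"tx":0,"ty":0,"tz":35,"gripper":1},{"wx":0,"wy":0,"wz":0,"tx":0,"ty":0,"tz":70,"gripper":1},{"wx":0,"wy":0,"wz":0,"tx":0,"ty":0,"tz":105,"gripper":1},{"wx":0,"wy":0,"wz":0,"tx":0,"ty":0,"tz":130,"gripper":1},{"wx":0,"wy":0,"wz":0,"tx":0,"ty":0,"tz":147,"gripper":1}]'; python3 -m creep '[{"wx":0,"wy":0,"wz":0,"tx":0,"ty":0,"tz":0,"gripper":1},{"wx":0,"wy":0,"wz":0,"tx":0,"ty":0,"tz":0,"gripper":1}]';  python3 -c "
from h import *
go((.4835,.2835,.012),-148.2)"
```

```text
time_s: 1.98
tool_pos: [0.4798, 0.2838, 0.0107]
tool_rot: [180.0, -0.2, -148.5]
force: [-0.3, 1.5, 1.1]
grip_width: 0.087
grasp_force: 0.0
time_s: 2.15
tool_pos: [0.4811, 0.2845, 0.0132]
tool_rot: [-180.0, -0.1, -148.5]
force: [0.4, -0.3, 0.3]
grip_width: 0.0868
grasp_force: 0.0
t [-1.5 -2.1  1.1] w [-0.   -0.09 -0.27]
```

Centred. Close firmly, lift 30 mm, and feel the torque.

```bash
python3 -m creep '[{"wx":0,"wy":0,"wz":0,"tx":-1,"ty":-2,"tz":0,"gripper":-1},{"wx":0,"wy":0,"wz":0,"tx":-1,"ty":-2,"tz":0,"gripper":-1},{"wx":0,"wy":0,"wz":0,"tx":-1,"ty":-2,"tz":0,"gripper":-1},{"wx":0,"wy":0,"wz":0,"tx":-1,"ty":-2,"tz":0,"gripper":-1},{"wx":0,"wy":0,"wz":0,"tx":-1,"ty":-2,"tz":0,"gripper":-1}]' 40;python3 -m creep '[{"wx":0,"wy":0,"wz":0,"tx":0,"ty":0,"tz":0,"gripper":-1},{"wx":0,"wy":0,"wz":0,"tx":0,"ty":0,"tz":-10,"gripper":-1},{"wx":0,"wy":0,"wz":0,"tx":0,"ty":0,"tz":-20,"gripper":-1},{"wx":0,"wy":0,"wz":0,"tx":0,"ty":0,"tz":-30,"gripper":-1},{"wx":0,"wy":0,"wz":0,"tx":0,"ty":0,"tz":-30,"gripper":-1}]';python3 -m creep '[{"wx":0,"wy":0,"wz":0,"tx":0,"ty":0,"tz":0,"gripper":-1},{"wx":0,"wy":0,"wz":0,"tx":0,"ty":0,"tz":0,"gripper":-1},{"wx":0,"wy":0,"wz":0,"tx":0,"ty":0,"tz":0,"gripper":-1}]'; python3 -c "
from h import *
s=get_obs(); print(s['force'],s['wrist_torque'],s['tool_rot']); R=Rn.from_euler('xyz',s['tool_rot'],degrees=True); print(R.inv().apply(s['wrist_torque']))"
```

```text
time_s: 2.57
tool_pos: [0.484, 0.2837, 0.0144]
tool_rot: [180.0, 0.1, -148.5]
force: [0.9, 0.2, 0.1]
grip_width: 0.0613
grasp_force: 0.0
time_s: 2.98
tool_pos: [0.4848, 0.2843, 0.0461]
tool_rot: [180.0, 0.2, -148.5]
force: [0.6, 0.4, -3.5]
grip_width: 0.0499
grasp_force: 39.9
time_s: 3.23
tool_pos: [0.483, 0.2831, 0.043]
tool_rot: [-180.0, -0.1, -148.5]
force: [-0.4, -0.5, -4.9]
grip_width: 0.0499
grasp_force: 39.9
[-0.37764377 -0.53874177 -4.90299693] [-0.03573702  0.23490194 -0.02186447] [-1.79997658e+02 -6.50631531e-02 -1.48455128e+02]
[-0.09246133  0.21888793  0.02175054]
```

```bash
for i in 1 2 3 4; do python3 -m creep '[{"wx":0,"wy":0,"wz":0,"tx":0,"ty":0,"tz":0,"gripper":-1}]' >/dev/null; python3 -c "
from h import *
s=get_obs(); R=Rn.from_euler('xyz',s['tool_rot'],degrees=True); print(np.round(s['force'],2),np.round(s['wrist_torque'],3),np.round(R.inv().apply(s['wrist_torque']),3))"; done
```

```text
[-0.26  0.11 -4.12] [-0.058  0.188  0.016] [-0.049  0.19  -0.016]
[-0.06 -0.57 -4.42] [-0.004  0.166  0.027] [-0.084  0.144 -0.027]
[-0.23  0.17 -4.93] [ 0.014  0.116 -0.013] [-0.072  0.092  0.013]
[-0.25  0.6  -4.71] [-0.018  0.15   0.005] [-0.063  0.138 -0.005]
```

```bash
python3 -m creep '[{"wx":0,"wy":0,"wz":0,"tx":0,"ty":0,"tz":15,"gripper":-1},{"wx":0,"wy":0,"wz":0,"tx":0,"ty":0,"tz":30,"gripper":-1},{"wx":0,"wy":0,"wz":0,"tx":0,"ty":0,"tz":30,"gripper":-1},{"wx":0,"wy":0,"wz":0,"tx":0,"ty":0,"tz":30,"gripper":1},{"wx":0,"wy":0,"wz":0,"tx":0,"ty":0,"tz":30,"gripper":1}]'; python3 -m creep '[{"wx":0,"wy":0,"wz":0,"tx":0,"ty":0,"tz":0,"gripper":1},{"wx":0,"wy":0,"wz":0,"tx":0,"ty":0,"tz":0,"gripper":1},{"wx":0,"wy":0,"wz":0,"tx":20,"ty":0,"tz":0,"gripper":1},{"wx":0,"wy":0,"wz":0,"tx":47,"ty":0,"tz":0,"gripper":1},{"wx":0,"wy":0,"wz":0,"tx":47,"ty":0,"tz":0,"gripper":1}]' ; python3 -m creep '[{"wx":0,"wy":0,"wz":0,"tx":0,"ty":0,"tz":0,"gripper":-1},{"wx":0,"wy":0,"wz":0,"tx":0,"ty":0,"tz":0,"gripper":-1},{"wx":0,"wy":0,"wz":0,"tx":0,"ty":0,"tz":0,"gripper":-1},{"wx":0,"wy":0,"wz":0,"tx":0,"ty":0,"tz":0,"gripper":-1},{"wx":0,"wy":0,"wz":0,"tx":0,"ty":0,"tz":0,"gripper":-1}]' 6; python3 -m creep '[{"wx":0,"wy":0,"wz":0,"tx":0,"ty":0,"tz":0,"gripper":-1},{"wx":0,"wy":0,"wz":0,"tx":0,"ty":0,"tz":0,"gripper":-1}]'
```

```text
time_s: 3.98
tool_pos: [0.4842, 0.2839, 0.0144]
tool_rot: [180.0, 0.1, -148.5]
force: [-0.4, 0.1, 0.2]
grip_width: 0.0568
grasp_force: 0.0
time_s: 4.4
tool_pos: [0.4388, 0.2558, 0.0124]
tool_rot: [-180.0, -0.4, -148.5]
force: [-0.6, -0.6, -1.2]
grip_width: 0.0846
grasp_force: 0.0
time_s: 4.82
tool_pos: [0.4441, 0.2592, 0.0137]
tool_rot: [-180.0, 0.0, -148.5]
force: [-0.8, -0.1, -0.1]
grip_width: 0.0617
grasp_force: 0.0
time_s: 4.98
tool_pos: [0.4437, 0.259, 0.0135]
tool_rot: [-180.0, 0.0, -148.5]
force: [0.4, 0.8, 0.2]
grip_width: 0.0496
grasp_force: 6.0
```

```bash
python3 -c "
from h import *
for q in ('case_yellow_mid',): 
  optics.read_camera('top')
  print(nets.place_of(q,'top')[:1])
go((.4835+.85*-.047,.2835-.53*.047,.012),-148.2)"
```

```text
[{'point': [0.4934, -0.2763, 0.0309], 'confidence': 0.59}]
t [ 0.3 -0.3  1.5] w [-0.    0.02 -0.25]
```

```bash
python3 -m creep '[{"wx":0,"wy":0,"wz":0,"tx":0,"ty":0,"tz":-12,"gripper":-1},{"wx":0,"wy":0,"wz":0,"tx":0,"ty":0,"tz":-24,"gripper":-1},{"wx":0,"wy":0,"wz":0,"tx":0,"ty":0,"tz":-36,"gripper":-1},{"wx":0,"wy":0,"wz":0,"tx":0,"ty":0,"tz":-48,"gripper":-1},{"wx":0,"wy":0,"wz":0,"tx":0,"ty":0,"tz":-60,"gripper":-1}]'; python3 -m creep '[{"wx":0,"wy":0,"wz":0,"tx":0,"ty":0,"tz":-12,"gripper":-1},{"wx":0,"wy":0,"wz":0,"tx":0,"ty":0,"tz":-24,"gripper":-1},{"wx":0,"wy":0,"wz":0,"tx":0,"ty":0,"tz":-36,"gripper":-1},{"wx":0,"wy":0,"wz":0,"tx":0,"ty":0,"tz":-48,"gripper":-1},{"wx":0,"wy":0,"wz":0,"tx":0,"ty":0,"tz":-60,"gripper":-1}]';python3 -m creep '[{"wx":0,"wy":0,"wz":0,"tx":0,"ty":0,"tz":-12,"gripper":-1},{"wx":0,"wy":0,"wz":0,"tx":0,"ty":0,"tz":-24,"gripper":-1},{"wx":0,"wy":0,"wz":0,"tx":0,"ty":0,"tz":-30,"gripper":-1},{"wx":0,"wy":0,"wz":0,"tx":0,"ty":0,"tz":-30,"gripper":-1},{"wx":0,"wy":0,"wz":0,"tx":0,"ty":0,"tz":-30,"gripper":-1}]'; python3 -c "
from h import *
p,d=optics.read_camera('side'); cv2.imwrite('pics/s1.png',cv2.resize(p[130:330,120:380,::-1],None,fx=2.5,fy=2.5)); go((.47,.09,.20),-148.2)"
```

```text
time_s: 5.5
tool_pos: [0.443, 0.2586, 0.0736]
tool_rot: [-180.0, -0.1, -148.5]
force: [0.5, 0.2, -3.4]
grip_width: 0.0498
grasp_force: 6.0
time_s: 5.92
tool_pos: [0.4428, 0.2585, 0.1342]
tool_rot: [-180.0, -0.1, -148.5]
force: [-0.4, 0.1, -4.8]
grip_width: 0.0502
grasp_force: 6.0
time_s: 6.33
tool_pos: [0.4438, 0.2591, 0.1639]
tool_rot: [180.0, 0.1, -148.5]
force: [-0.3, 0.1, -4.9]
grip_width: 0.0501
grasp_force: 6.0
t [  65.6 -157.8  -36.7] w [ 0.   -0.   -0.26]
```

View pics/s1.png

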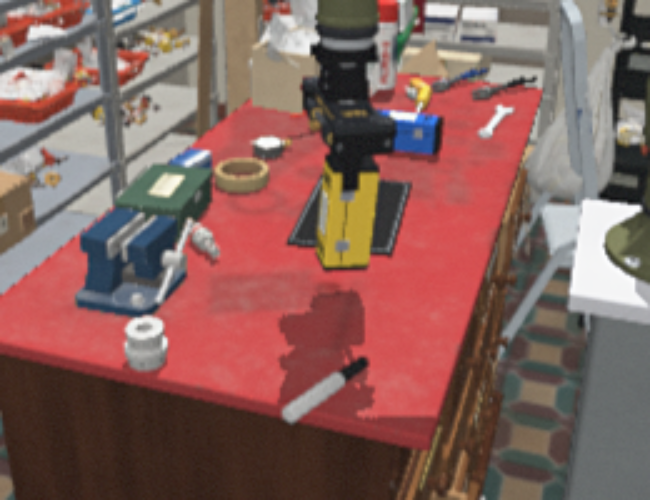

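Yellow hangs upright (crop px 347,215), heavy end down. Carry it to the mat's +y half.

```bash
python3 -m creep '[{"wx":0,"wy":0,"wz":0,"tx":3,"ty":-10,"tz":0,"gripper":-1},{"wx":0,"wy":0,"wz":0,"tx":9,"ty":-30,"tz":0,"gripper":-1},{"wx":0,"wy":0,"wz":0,"tx":16,"ty":-54,"tz":0,"gripper":-1},{"wx":0,"wy":0,"wz":0,"tx":23,"ty":-78,"tz":0,"gripper":-1},{"wx":0,"wy":0,"wz":0,"tx":30,"ty":-102,"tz":0,"gripper":-1}]' 10; python3 -m creep '[{"wx":0,"wy":0,"wz":0,"tx":7,"ty":-24,"tz":0,"gripper":-1},{"wx":0,"wy":0,"wz":0,"tx":12,"ty":-44,"tz":0,"gripper":-1},{"wx":0,"wy":0,"wz":0,"tx":17,"ty":-60,"tz":0,"gripper":-1},{"wx":0,"wy":0,"wz":0,"tx":19,"ty":-68,"tz":0,"gripper":-1},{"wx":0,"wy":0,"wz":0,"tx":19,"ty":-68,"tz":0,"gripper":-1}]';python3 -m creep '[{"wx":0,"wy":0,"wz":0,"tx":0,"ty":0,"tz":15,"gripper":-1},{"wx":0,"wy":0,"wz":0,"tx":0,"ty":0,"tz":30,"gripper":-1},{"wx":0,"wy":0,"wz":0,"tx":0,"ty":0,"tz":40,"gripper":-1},{"wx":0,"wy":0,"wz":0,"tx":0,"ty":0,"tz":45,"gripper":-1},{"wx":0,"wy":0,"wz":0,"tx":0,"ty":0,"tz":45,"gripper":-1}]'; python3 -c "
from h import *
p,d=optics.read_camera('side'); cv2.imwrite('pics/s2.png',cv2.resize(p[130:330,120:380,::-1],None,fx=2.5,fy=2.5)); go((.491,.088,.109),-148.2)"
```

```text
time_s: 6.8
tool_pos: [0.4709, 0.154, 0.1627]
tool_rot: [-180.0, -0.1, -148.5]
force: [0.3, -0.3, -3.8]
grip_width: 0.05
grasp_force: 10.0
time_s: 7.22
tool_pos: [0.4908, 0.0852, 0.163]
tool_rot: [-180.0, -0.1, -148.7]
force: [0.2, -0.1, -5.0]
grip_width: 0.05
grasp_force: 10.0
time_s: 7.63
tool_pos: [0.493, 0.0914, 0.1203]
tool_rot: [180.0, 0.4, -148.3]
force: [2.8, 1.6, 3.4]
grip_width: 0.0498
grasp_force: 10.0
t [ 3.1 -1.8 11.4] w [ 0.01  0.33 -0.13]
```

View pics/s2.png

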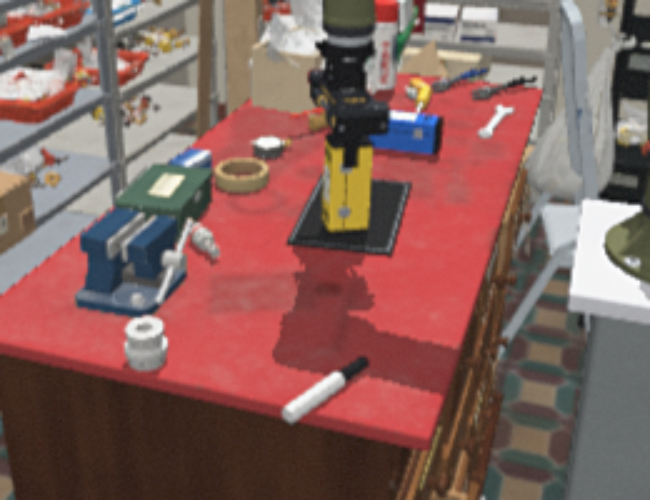

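```bash
python3 -m creep '[{"wx":0,"wy":0,"wz":0,"tx":0,"ty":0,"tz":2,"gripper":-1},{"wx":0,"wy":0,"wz":0,"tx":0,"ty":0,"tz":4,"gripper":-1},{"wx":0,"wy":0,"wz":0,"tx":0,"ty":0,"tz":6,"gripper":-1},{"wx":0,"wy":0,"wz":0,"tx":0,"ty":0,"tz":6,"gripper":-1}]' 3; python3 -m creep '[{"wx":0,"wy":0,"wz":0,"tx":0,"ty":0,"tz":0,"gripper":1},{"wx":0,"wy":0,"wz":0,"tx":0,"ty":0,"tz":0,"gripper":1},{"wx":0,"wy":0,"wz":0,"tx":0,"ty":0,"tz":0,"gripper":1},{"wx":0,"wy":0,"wz":0,"tx":0,"ty":0,"tz":0,"gripper":1},{"wx":0,"wy":0,"wz":0,"tx":0,"ty":0,"tz":0,"gripper":1}]'; python3 -m creep '[{"wx":0,"wy":0,"wz":0,"tx":0,"ty":0,"tz":-15,"gripper":1},{"wx":0,"wy":0,"wz":0,"tx":0,"ty":0,"tz":-45,"gripper":1},{"wx":0,"wy":0,"wz":0,"tx":0,"ty":0,"tz":-80,"gripper":1},{"wx":0,"wy":0,"wz":0,"tx":0,"ty":0,"tz":-120,"gripper":1},{"wx":0,"wy":0,"wz":0,"tx":0,"ty":0,"tz":-130,"gripper":1}]'; python3 -c "
from h import *
p,W,ok=cloud('side'); m=ok&(p[...,0]>150)&(p[...,2]<90)&(p[...,1]>110)&(np.hypot(W[...,0]-.49,W[...,1]-.088)<.1)&(W[...,2]>.02)
P=W[m]; print(m.sum(),P.min(0),P.max(0),np.median(P[P[:,2]>.12],0),np.median(P[P[:,2]<.06],0))
print(nets.place_of('case_yellow_mid','side')[:1]); go((.492,-.28,.16),182.1)"
```

```text
time_s: 8.02
tool_pos: [0.4902, 0.0889, 0.1122]
tool_rot: [180.0, -0.0, -148.4]
force: [0.5, 3.1, 3.5]
grip_width: 0.0499
grasp_force: 3.0
time_s: 8.43
tool_pos: [0.4903, 0.0877, 0.1122]
tool_rot: [-180.0, -0.1, -148.5]
force: [0.6, 0.0, 1.0]
grip_width: 0.0755
grasp_force: 0.0
time_s: 8.85
tool_pos: [0.4934, 0.0885, 0.2489]
tool_rot: [-179.8, 0.5, -148.5]
force: [1.1, 0.3, 1.1]
grip_width: 0.0869
grasp_force: 0.0
448 [0.45560296 0.09012479 0.02021354] [0.52888977 0.13191752 0.14535733] [0.48051754 0.11160468 0.1339508 ] [0.47880008 0.11006413 0.04065943]
[{'point': [0.4937, 0.0933, 0.0855], 'confidence': 0.63}]
t [ 193.5 -313.7   85. ] w [-1.000e-02  3.500e-01  2.943e+01]
```

```bash
python3 -m creep '[{"wx":0,"wy":0,"wz":6,"tx":20,"ty":-32,"tz":0,"gripper":1},{"wx":0,"wy":0,"wz":12,"tx":40,"ty":-64,"tz":0,"gripper":1},{"wx":0,"wy":0,"wz":18,"tx":60,"ty":-96,"tz":0,"gripper":1},{"wx":0,"wy":0,"wz":24,"tx":80,"ty":-128,"tz":0,"gripper":1},{"wx":0,"wy":0,"wz":29.5,"tx":98,"ty":-158,"tz":0,"gripper":1}]' ; python3 -m creep '[{"wx":0,"wy":0,"wz":0,"tx":0,"ty":0,"tz":0,"gripper":1}]'; python3 -c "
from h import *
go((.492,-.28,.012),182.1)"
```

```text
time_s: 9.37
tool_pos: [0.4882, -0.0999, 0.2407]
tool_rot: [-180.0, -0.2, -178.3]
force: [0.5, -0.9, 0.8]
grip_width: 0.087
grasp_force: 0.0
time_s: 9.45
tool_pos: [0.4877, -0.1064, 0.241]
tool_rot: [-179.8, -0.2, -178.8]
force: [0.1, -0.1, 0.5]
grip_width: 0.0864
grasp_force: 0.0
t [  -1.4 -172.7  229.6] w [-0.22 -0.15 -0.93]
```

```bash
python3 -m creep '[{"wx":0,"wy":0,"wz":0,"tx":0,"ty":-36,"tz":16,"gripper":1},{"wx":0,"wy":0,"wz":0,"tx":-1,"ty":-72,"tz":32,"gripper":1},{"wx":0,"wy":0,"wz":0,"tx":-1,"ty":-108,"tz":48,"gripper":1},{"wx":0,"wy":0,"wz":0,"tx":-1,"ty":-144,"tz":64,"gripper":1},{"wx":0,"wy":0,"wz":0,"tx":-1,"ty":-176,"tz":80,"gripper":1}]' ; python3 -m creep '[{"wx":0,"wy":0,"wz":0,"tx":0,"ty":0,"tz":0,"gripper":1},{"wx":0,"wy":0,"wz":0,"tx":0,"ty":0,"tz":0,"gripper":1},{"wx":0,"wy":0,"wz":0,"tx":0,"ty":0,"tz":0,"gripper":1},{"wx":0,"wy":0,"wz":0,"tx":0,"ty":0,"tz":0,"gripper":1}]'; python3 -c "
from h import *
go((.492,-.28,.012),182.1)"
```

```text
time_s: 9.87
tool_pos: [0.4956, -0.2753, 0.1601]
tool_rot: [180.0, -0.1, -178.0]
force: [0.8, -0.2, -0.3]
grip_width: 0.0871
grasp_force: 0.0
time_s: 10.2
tool_pos: [0.4974, -0.2717, 0.1622]
tool_rot: [179.9, -0.0, -177.8]
force: [0.4, -0.5, 0.0]
grip_width: 0.0873
grasp_force: 0.0
t [  5.6  -8.2 150.2] w [ 0.06 -0.02  0.07]
```

```bash
python3 -m creep '[{"wx":0,"wy":0,"wz":0,"tx":4,"ty":-5,"tz":35,"gripper":1},{"wx":0,"wy":0,"wz":0,"tx":4,"ty":-5,"tz":70,"gripper":1},{"wx":0,"wy":0,"wz":0,"tx":4,"ty":-5,"tz":105,"gripper":1},{"wx":0,"wy":0,"wz":0,"tx":4,"ty":-5,"tz":130,"gripper":1},{"wx":0,"wy":0,"wz":0,"tx":4,"ty":-5,"tz":147,"gripper":1}]'; python3 -m creep '[{"wx":0,"wy":0,"wz":0,"tx":0,"ty":0,"tz":0,"gripper":1},{"wx":0,"wy":0,"wz":0,"tx":0,"ty":0,"tz":0,"gripper":1},{"wx":0,"wy":0,"wz":0,"tx":0,"ty":0,"tz":0,"gripper":1}]';  python3 -c "
from h import *
go((.492,-.28,.012),182.1)"
```

```text
time_s: 10.62
tool_pos: [0.4925, -0.2758, 0.0131]
tool_rot: [179.9, -0.1, -177.8]
force: [-0.7, -0.1, 0.0]
grip_width: 0.0872
grasp_force: 0.0
time_s: 10.87
tool_pos: [0.4947, -0.2783, 0.0172]
tool_rot: [-180.0, 0.1, -177.9]
force: [-0.2, 0.2, 0.8]
grip_width: 0.0871
grasp_force: 0.0
t [ 2.8 -1.6  5.2] w [-0.04  0.15  0.02]
```

```bash
python3 -m creep '[{"wx":0,"wy":0,"wz":0,"tx":2,"ty":-2,"tz":1,"gripper":-1},{"wx":0,"wy":0,"wz":0,"tx":2,"ty":-2,"tz":1,"gripper":-1},{"wx":0,"wy":0,"wz":0,"tx":2,"ty":-2,"tz":1,"gripper":-1},{"wx":0,"wy":0,"wz":0,"tx":2,"ty":-2,"tz":1,"gripper":-1},{"wx":0,"wy":0,"wz":0,"tx":2,"ty":-2,"tz":1,"gripper":-1}]' 40;python3 -m creep '[{"wx":0,"wy":0,"wz":0,"tx":0,"ty":0,"tz":0,"gripper":-1},{"wx":0,"wy":0,"wz":0,"tx":0,"ty":0,"tz":0,"gripper":-1},{"wx":0,"wy":0,"wz":0,"tx":0,"ty":0,"tz":-10,"gripper":-1},{"wx":0,"wy":0,"wz":0,"tx":0,"ty":0,"tz":-20,"gripper":-1},{"wx":0,"wy":0,"wz":0,"tx":0,"ty":0,"tz":-30,"gripper":-1}]';python3 -m creep '[{"wx":0,"wy":0,"wz":0,"tx":0,"ty":0,"tz":0,"gripper":-1},{"wx":0,"wy":0,"wz":0,"tx":0,"ty":0,"tz":0,"gripper":-1},{"wx":0,"wy":0,"wz":0,"tx":0,"ty":0,"tz":0,"gripper":-1}]';for i in 1 2 3 4; do python3 -m creep '[{"wx":0,"wy":0,"wz":0,"tx":0,"ty":0,"tz":0,"gripper":-1}]' >/dev/null; python3 -c "
from h import *
s=get_obs(); R=Rn.from_euler('xyz',s['tool_rot'],degrees=True); print(np.round(s['force'],2),np.round(s['wrist_torque'],3),np.round(R.inv().apply(s['wrist_torque']),3))"; done
```

```text
time_s: 11.28
tool_pos: [0.4915, -0.2807, 0.015]
tool_rot: [-180.0, 0.0, -178.0]
force: [0.0, 0.9, -0.1]
grip_width: 0.0613
grasp_force: 0.0
time_s: 11.7
tool_pos: [0.4906, -0.2805, 0.0449]
tool_rot: [180.0, -0.1, -178.0]
force: [0.5, -0.9, -5.2]
grip_width: 0.0496
grasp_force: 40.0
time_s: 11.95
tool_pos: [0.4911, -0.2805, 0.0445]
tool_rot: [180.0, -0.0, -178.0]
force: [-0.5, 0.2, -5.1]
grip_width: 0.0497
grasp_force: 40.0
[ 0.34  0.72 -4.87] [ 0.033  0.227 -0.034] [-0.041  0.225  0.034]
[-0.78 -0.06 -5.13] [ 0.075  0.065 -0.031] [-0.078  0.062  0.031]
[-0.32  0.4  -4.06] [ 0.129  0.163 -0.058] [-0.135  0.158  0.058]
[ 0.22 -0.29 -5.24] [0.006 0.12  0.018] [-0.01   0.12  -0.018]
```

Torque +0.14 N m again: heavy end on the tool's −x side. Same procedure.

```bash
python3 -m creep '[{"wx":0,"wy":0,"wz":0,"tx":0,"ty":0,"tz":15,"gripper":-1},{"wx":0,"wy":0,"wz":0,"tx":0,"ty":0,"tz":30,"gripper":-1},{"wx":0,"wy":0,"wz":0,"tx":0,"ty":0,"tz":30,"gripper":-1},{"wx":0,"wy":0,"wz":0,"tx":0,"ty":0,"tz":30,"gripper":1},{"wx":0,"wy":0,"wz":0,"tx":0,"ty":0,"tz":30,"gripper":1}]'; python3 -m creep '[{"wx":0,"wy":0,"wz":0,"tx":0,"ty":0,"tz":0,"gripper":1},{"wx":0,"wy":0,"wz":0,"tx":0,"ty":0,"tz":0,"gripper":1},{"wx":0,"wy":0,"wz":0,"tx":20,"ty":0,"tz":0,"gripper":1},{"wx":0,"wy":0,"wz":0,"tx":47,"ty":0,"tz":0,"gripper":1},{"wx":0,"wy":0,"wz":0,"tx":47,"ty":0,"tz":0,"gripper":1}]' ; python3 -m creep '[{"wx":0,"wy":0,"wz":0,"tx":0,"ty":0,"tz":0,"gripper":-1},{"wx":0,"wy":0,"wz":0,"tx":0,"ty":0,"tz":0,"gripper":-1},{"wx":0,"wy":0,"wz":0,"tx":0,"ty":0,"tz":0,"gripper":-1},{"wx":0,"wy":0,"wz":0,"tx":0,"ty":0,"tz":0,"gripper":-1},{"wx":0,"wy":0,"wz":0,"tx":0,"ty":0,"tz":0,"gripper":-1}]' 6; python3 -m creep '[{"wx":0,"wy":0,"wz":0,"tx":0,"ty":0,"tz":0,"gripper":-1},{"wx":0,"wy":0,"wz":0,"tx":0,"ty":0,"tz":0,"gripper":-1}]'
```

```text
time_s: 12.7
tool_pos: [0.492, -0.2811, 0.0154]
tool_rot: [-180.0, 0.1, -178.0]
force: [-0.1, 0.6, 0.5]
grip_width: 0.0568
grasp_force: 0.0
time_s: 13.12
tool_pos: [0.4391, -0.283, 0.0142]
tool_rot: [179.9, -0.2, -178.2]
force: [-0.9, -0.5, -0.7]
grip_width: 0.0847
grasp_force: 0.0
time_s: 13.53
tool_pos: [0.4451, -0.2822, 0.0146]
tool_rot: [-180.0, 0.0, -177.9]
force: [0.1, 0.9, -0.7]
grip_width: 0.0611
grasp_force: 0.0
time_s: 13.7
tool_pos: [0.4446, -0.2823, 0.0145]
tool_rot: [-180.0, 0.0, -177.9]
force: [0.6, 0.1, -0.5]
grip_width: 0.0502
grasp_force: 6.0
```

```bash
python3 -m creep '[{"wx":0,"wy":0,"wz":0,"tx":0,"ty":0,"tz":-12,"gripper":-1},{"wx":0,"wy":0,"wz":0,"tx":0,"ty":0,"tz":-24,"gripper":-1},{"wx":0,"wy":0,"wz":0,"tx":0,"ty":0,"tz":-36,"gripper":-1},{"wx":0,"wy":0,"wz":0,"tx":0,"ty":0,"tz":-48,"gripper":-1},{"wx":0,"wy":0,"wz":0,"tx":0,"ty":0,"tz":-60,"gripper":-1}]'; python3 -m creep '[{"wx":0,"wy":0,"wz":0,"tx":0,"ty":0,"tz":-12,"gripper":-1},{"wx":0,"wy":0,"wz":0,"tx":0,"ty":0,"tz":-24,"gripper":-1},{"wx":0,"wy":0,"wz":0,"tx":0,"ty":0,"tz":-36,"gripper":-1},{"wx":0,"wy":0,"wz":0,"tx":0,"ty":0,"tz":-48,"gripper":-1},{"wx":0,"wy":0,"wz":0,"tx":0,"ty":0,"tz":-60,"gripper":-1}]';python3 -m creep '[{"wx":0,"wy":0,"wz":0,"tx":0,"ty":0,"tz":-12,"gripper":-1},{"wx":0,"wy":0,"wz":0,"tx":0,"ty":0,"tz":-24,"gripper":-1},{"wx":0,"wy":0,"wz":0,"tx":0,"ty":0,"tz":-30,"gripper":-1},{"wx":0,"wy":0,"wz":0,"tx":0,"ty":0,"tz":-30,"gripper":-1},{"wx":0,"wy":0,"wz":0,"tx":0,"ty":0,"tz":-30,"gripper":-1}]'; python3 -c "
from h import *
p,d=optics.read_camera('side'); cv2.imwrite('pics/s3.png',cv2.resize(p[100:260,200:380,::-1],None,fx=3,fy=3)); go((.505,-.045,.163),-178)"
```

```text
time_s: 14.12
tool_pos: [0.4446, -0.2825, 0.0763]
tool_rot: [-180.0, 0.1, -178.0]
force: [0.1, 0.3, -2.8]
grip_width: 0.0498
grasp_force: 6.0
time_s: 14.53
tool_pos: [0.4436, -0.2822, 0.1353]
tool_rot: [180.0, -0.1, -178.0]
force: [-1.0, -0.2, -5.5]
grip_width: 0.0501
grasp_force: 6.0
time_s: 14.95
tool_pos: [0.4447, -0.2823, 0.1648]
tool_rot: [-180.0, 0.1, -178.0]
force: [0.6, -0.3, -4.5]
grip_width: 0.0499
grasp_force: 6.0
t [-69.2 234.7   1.3] w [ 0.02 -0.01  0.05]
```

View pics/s3.png

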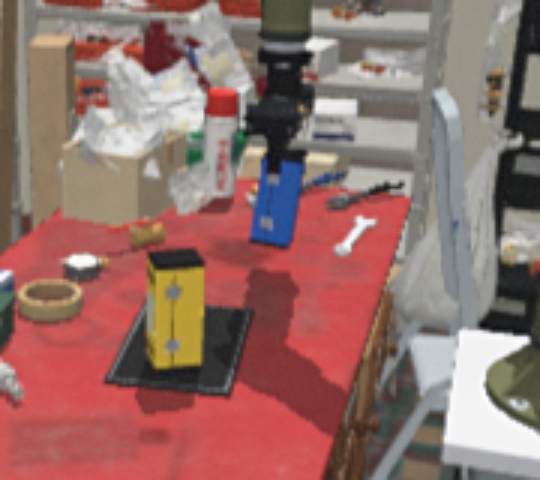

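Yellow stands upright on the mat; blue (crop px 275,200) hangs with about 0.15 rad lean, within the self-righting range. Carry it over at force 6 so it can keep settling.

```bash
python3 -m creep '[{"wx":0,"wy":0,"wz":0,"tx":-4,"ty":12,"tz":0,"gripper":-1},{"wx":0,"wy":0,"wz":0,"tx":-9,"ty":36,"tz":0,"gripper":-1},{"wx":0,"wy":0,"wz":0,"tx":-16,"ty":64,"tz":0,"gripper":-1},{"wx":0,"wy":0,"wz":0,"tx":-23,"ty":92,"tz":0,"gripper":-1},{"wx":0,"wy":0,"wz":0,"tx":-30,"ty":120,"tz":0,"gripper":-1}]' 6; python3 -m creep '[{"wx":0,"wy":0,"wz":0,"tx":-7,"ty":28,"tz":0,"gripper":-1},{"wx":0,"wy":0,"wz":0,"tx":-14,"ty":56,"tz":0,"gripper":-1},{"wx":0,"wy":0,"wz":0,"tx":-20,"ty":80,"tz":0,"gripper":-1},{"wx":0,"wy":0,"wz":0,"tx":-25,"ty":100,"tz":0,"gripper":-1},{"wx":0,"wy":0,"wz":0,"tx":-30,"ty":116,"tz":0,"gripper":-1}]'; python3 -m creep '[{"wx":0,"wy":0,"wz":0,"tx":0,"ty":0,"tz":10,"gripper":-1},{"wx":0,"wy":0,"wz":0,"tx":0,"ty":0,"tz":22,"gripper":-1},{"wx":0,"wy":0,"wz":0,"tx":0,"ty":0,"tz":34,"gripper":-1},{"wx":0,"wy":0,"wz":0,"tx":0,"ty":0,"tz":42,"gripper":-1},{"wx":0,"wy":0,"wz":0,"tx":0,"ty":0,"tz":45,"gripper":-1}]'; python3 -m creep '[{"wx":0,"wy":0,"wz":0,"tx":0,"ty":0,"tz":2,"gripper":-1},{"wx":0,"wy":0,"wz":0,"tx":0,"ty":0,"tz":4,"gripper":-1},{"wx":0,"wy":0,"wz":0,"tx":0,"ty":0,"tz":6,"gripper":-1},{"wx":0,"wy":0,"wz":0,"tx":0,"ty":0,"tz":7,"gripper":-1},{"wx":0,"wy":0,"wz":0,"tx":0,"ty":0,"tz":7,"gripper":-1}]' 3; python3 -c "
from h import *
p,d=optics.read_camera('side'); cv2.imwrite('pics/s4.png',cv2.resize(p[100:260,200:380,::-1],None,fx=3,fy=3)); go((.5,-.042,.109),-178)"
```

```text
time_s: 15.42
tool_pos: [0.4694, -0.16, 0.1636]
tool_rot: [180.0, -0.1, -178.0]
force: [0.3, -0.4, -4.6]
grip_width: 0.05
grasp_force: 6.0
time_s: 15.83
tool_pos: [0.4953, -0.0419, 0.1635]
tool_rot: [180.0, -0.1, -177.8]
force: [0.4, -0.8, -4.3]
grip_width: 0.05
grasp_force: 6.0
time_s: 16.25
tool_pos: [0.4974, -0.0455, 0.1198]
tool_rot: [-180.0, 0.2, -178.1]
force: [2.1, -0.0, 7.2]
grip_width: 0.0499
grasp_force: 6.0
time_s: 16.67
tool_pos: [0.496, -0.0452, 0.1126]
tool_rot: [-180.0, 0.0, -178.0]
force: [2.0, -2.0, 3.1]
grip_width: 0.0498
grasp_force: 3.0
t [-4.2  3.   3.6] w [-0.05  0.02  0.02]
```

View pics/s4.png

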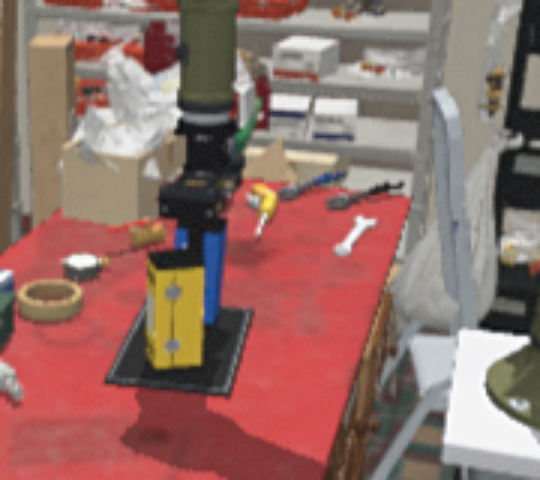

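Blue stands on the mat behind yellow (crop px 213,270), still gripped lightly. Release, retreat straight up, and check.

```bash
python3 -m creep '[{"wx":0,"wy":0,"wz":0,"tx":0,"ty":0,"tz":0,"gripper":1},{"wx":0,"wy":0,"wz":0,"tx":0,"ty":0,"tz":0,"gripper":1},{"wx":0,"wy":0,"wz":0,"tx":0,"ty":0,"tz":0,"gripper":1},{"wx":0,"wy":0,"wz":0,"tx":0,"ty":0,"tz":0,"gripper":1},{"wx":0,"wy":0,"wz":0,"tx":0,"ty":0,"tz":0,"gripper":1}]'; python3 -m creep '[{"wx":0,"wy":0,"wz":0,"tx":0,"ty":0,"tz":-15,"gripper":1},{"wx":0,"wy":0,"wz":0,"tx":0,"ty":0,"tz":-45,"gripper":1},{"wx":0,"wy":0,"wz":0,"tx":0,"ty":0,"tz":-80,"gripper":1},{"wx":0,"wy":0,"wz":0,"tx":0,"ty":0,"tz":-120,"gripper":1},{"wx":0,"wy":0,"wz":0,"tx":0,"ty":0,"tz":-130,"gripper":1}]'; python3 -m creep '[{"wx":0,"wy":0,"wz":0,"tx":0,"ty":-40,"tz":-10,"gripper":1},{"wx":0,"wy":0,"wz":0,"tx":0,"ty":-80,"tz":-20,"gripper":1},{"wx":0,"wy":0,"wz":0,"tx":0,"ty":-120,"tz":-20,"gripper":1},{"wx":0,"wy":0,"wz":0,"tx":0,"ty":-160,"tz":-20,"gripper":1},{"wx":0,"wy":0,"wz":0,"tx":0,"ty":-180,"tz":-20,"gripper":1}]'; python3 - <<'E'
from h import *
p,W,ok=cloud('top')
m=ok&(abs(W[...,0]-.5)<.1)&(abs(W[...,1]-.02)<.15)&(W[...,2]>.1)&(W[...,2]<.19)
n,l,st,_=cv2.connectedComponentsWithStats(m.astype(np.uint8))
for i in range(1,n):
    P=W[l==i]
    P=P[P[:,2]>.145]
    if len(P)>30: print(len(P),cv2.minAreaRect((P[:,:2]*1000).astype(np.float32)),np.percentile(P[:,2],[5,50,95]))
p,d=optics.read_camera('side'); a=cv2.resize(p[100:260,200:380,::-1],None,fx=2,fy=2); cv2.imwrite('pics/s5.png',a)
E
```

```text
time_s: 17.13
tool_pos: [0.4954, -0.0441, 0.1122]
tool_rot: [180.0, -0.1, -177.9]
force: [0.9, 0.8, -0.2]
grip_width: 0.0753
grasp_force: 0.0
time_s: 17.55
tool_pos: [0.4985, -0.0445, 0.2487]
tool_rot: [180.0, 0.5, -178.0]
force: [1.5, -1.1, 1.0]
grip_width: 0.0865
grasp_force: 0.0
time_s: 17.97
tool_pos: [0.5009, -0.23, 0.2628]
tool_rot: [-179.8, 0.0, -178.3]
force: [-0.0, -0.4, 0.3]
grip_width: 0.087
grasp_force: 0.0
328 ((491.3537902832031, 89.762939453125), (61.73302459716797, 49.63639831542969), 31.40138816833496) [0.15132923 0.15518913 0.15904632]
326 ((502.2747802734375, -46.63200378417969), (61.459896087646484, 48.99053192138672), 1.5650805234909058) [0.1508051  0.15543847 0.15911285]
```

View pics/s5.png

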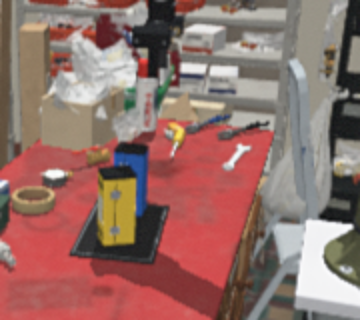

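Both cases stand upright on the mat (px 117,205 and 133,178), their tops level at 0.155 m and the centres well inside the edges.

```bash
python3 -m creep '[{"wx":0,"wy":0,"wz":0,"tx":0,"ty":0,"tz":0,"gripper":1},{"wx":0,"wy":0,"wz":0,"tx":0,"ty":0,"tz":0,"gripper":1},{"wx":0,"wy":0,"wz":0,"tx":0,"ty":0,"tz":0,"gripper":1}]' >/dev/null; python3 -c "
from cell import env
print(env.sign_off())"
```

```text
the job is handed in; nothing more can be done
None
```

I stood both cases upright on the mat with the end that felt heavy down, let go of them, and handed the job in at about 18 s; `env.sign_off()` gave no verdict.

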